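# Shut and latch the board test fixture

### The arm

A 6-joint arm with a two-finger parallel gripper is mounted at the origin on the work surface. World frame = base frame: x ahead of the robot, y to its left, z up, the work surface at z = 0. Lengths are in m, angles in rad, forces in N, time in s.
With the tool pointing down it reaches from about 0.425 to 1.125 m from the base axis. Payload 14.9 kg.
Tool frame: the origin (TCP) lies midway between the tips of the shut fingers; the grasp point (between the pads) lies 19 mm behind it (env.grip_point_offset is the distance from the TCP to the grasp point, in m); z points along the fingers, y is the direction in which the jaws open and shut (so a half turn about z gives the same grasp; the last joint's range is limited). The gripper opens to 91 mm and grips with 3 to 60 N. Pads are 32 mm wide; open, the fingers measure 118 mm over their backs; the gripper's body (76 mm by 178 mm) begins 60 mm behind the grasp point.
Start: joints at [-0.033, 0.379, 1.734, -0, 1.028, -0.033], TCP at [0.7, -0, 0.214] pointing down, gripper open.
Joint ranges: [-2.77, 2.77], [-0.74, 2.19], [0, 2.66], [-1.06, 4.2], [0.31, 2.87], [-3.08, 3.08]. Speed limits (rad/s): [1.89, 1.89, 2.39, 3.14, 3.14, 3.14].

### API

Orientations are given as a rotation vector (axis times angle).
In Python, from station import env gives the robot as it stands. The module is installed in compiled form; this text tells all that it offers.
- The arm moves only by the shell command python3 -m crank 'ROWS' [FORCE]. ROWS is JSON, a list of rows, each a list of 7 numbers: the turn, a rotation vector about the world's x, y, z in rad, then the shift along the world's x, y, z in mm, then the closure in counts, from 0 (fully open) to 255 (shut). In form: [[ax, ay, az, tx, ty, tz, jaw], ...]. A call has 1 to 20 rows; each row is the pose to reach, as a shift and turn from the pose commanded when the call began; what a row does not reach only later rows make up. A row lasts 1/12 s, in which the tool goes at most 41.7 mm and 7.16 degrees, less where a joint would pass 70% of its speed; a pose out of reach is approached as far as the arm can. A call with a gripper value outside its range is refused whole. The fingers move at their own pace and stop on an object; FORCE is the grip in N (left out, the last holds). Time passes only in rows, so rows that repeat a pose let the fingers close. It gives the time, the measured TCP pose, the force and the opening at its end, in the units of the state.
- env.get_obs(): the state, without advancing time (a new reading comes with each control period).
- env.get_image(name): name is "scene" or "side" or "wrist"; returns a dict with "img" (400x640x3 uint8, blue, green, red), "z_map" (400x640 float32, m along the optical axis (not along the pixel's ray), 0 where there is no reading), "fovy" (degrees; the focal length in pixels is half the picture's height over the tangent of half this angle, whatever the lens; pixels are square), "cx", "cy" (the principal point, pixels), "xyz" and "rotation" of the camera in the world; the wrist camera has in their place "T_tool_cam" (4x4, takes a point from camera to tool coordinates, whose origin is the TCP and whose axes are the flange's). Camera axes: x right, y down, z forward; pixel columns grow to the right and rows downward; lengths in m; the calibration is good to about 2 mm. A picture is of the moment at which its call begins: read the wrist's pose just before it.
- env.close_job(): hands the job in, once; it reports no verdict.
Trained networks look in a picture, given as the dict that the camera call returned (one of the last four; its "shot" number tells which), for a name from the list of things; names that differ only in an ending like _2 or _b are one class to them, and where a whole thing is asked for, a point or a joint stands for the part that bears it (a point fixed in the world has none). Each returns a list of dicts, best first, with "p" (0 to 1); they miss things now and then, are a little off and sometimes report something else, mostly with a low value. They report only what shows in the picture. A call takes as long as a camera call. They do not tell look-alikes from the thing itself.
- env.find_in(picture, name): "box" ([left, top, right, bottom] in pixels, round what is visible of it).
- env.cut_out(picture, name): "mask" (400x640 bool, what is visible of it) and "box" ([left, top, right, bottom] in pixels, round what is visible of it).
- env.pinpoint(picture, name): "pixel" ([column, row] in pixels: a listed point, or the origin of a listed thing).
The state is a dict: "clock": time; "q": joint angles; "joint_vel": joint speeds; "tau": joint torques, N m; "tcp_pos": TCP position; "orientation": TCP orientation; "ft_force": force on the tool from outside, world axes, zero at the start; "moment": the same for the moment, N m; "opening": finger opening in m.
Only numpy, scipy, OpenCV 4.12 (cv2) and the standard library are available. Lean on these libraries where they do the work, as an engineer would, in place of code of your own. Each camera call takes 0.05 s, during which the arm holds its last target. There are 200 camera calls.

### The job

The repaired circuit board lies ready in the test fixture, whose see-through lid is still standing up. With your fingertips only, ease the lid down until it lies flat on its rests, without slamming it, and then push both steel slide latches on the front of the fixture forward over the lid's edge as far as they go. Do not pick anything up: leave the board in its nest and everything else on the bench where it is.

Things in the scene. Friction and masses are not known exactly. Their poses are not given: they have to be found in the camera images.
- fixture: Board test fixture, fixed to the bench: grey box 270 x 280 x 70 mm (x, y, z), dark top plate. Origin: centre of its underside. x axis level from the front (latches) to the back (hinge), y to the left, z up; the directions below are these. Yaw within 12 degrees of facing the robot. Four rests, 90 mm above the bench, carry the shut lid; two hinge blocks at the back edge reach 110 mm.
- lid (a joint): Angle of the lid in rad: 0 = shut, flat on its rests; grows as it swings up and back; 1.57 = upright, stop at 1.75. Starts between 0.95 and 1.3. The hinge is stiff: the lid stays where it is left, does not fall and does not spring back; about 2 to 6 N square to its upper face near the front edge moves it down.
- lid_hinge (a point): Point on the hinge axis (along fixture y), middle of the lid's width: 105 mm behind the fixture's centre, 95 mm above the bench. The lid: aluminium frame 10 mm thick (5 mm either side of the axis), 220 mm wide, reaching 6 to 180 mm from the axis; clear window flush with its upper (outer) face; black pins hang 11 mm below its lower face over the board.
- lid_front (a point): Middle of the upper (outer) face of the lid's 30 mm wide front frame bar, 165 mm from the hinge axis; it moves with the lid. With the lid shut it is 100 mm above the bench, 60 mm before the fixture's centre. The bar's outer edge is 15 mm further from the hinge.
- latch_left (a joint): Travel of the left (fixture +y) slide latch in m: 0 = drawn right back to the front, 0.022 = fully home, tongue over the lid's front edge, against a hard stop. Starts between 0 and 0.006. Slides along fixture +x with about 2 N of friction and stays where it is left.
- latch_left_push (a point): Middle of the front face of the left latch's upright thumb piece: steel, 10 mm thick (x), 30 mm wide (y), top 10 mm above this point, foot 11 mm below; it moves with the latch. 118 mm above the bench, 75 mm left of the fixture's middle; drawn back, 123 mm before its centre. The guide block below it (top 101 mm) begins 6 mm before this face; its side rails reach 107 mm.
- latch_right (a joint): Travel of the right (fixture -y) slide latch, same as the left one.
- latch_right_push (a point): Middle of the front face of the right latch's thumb piece, same as the left, 75 mm right of the fixture's middle.
- board: Green circuit board 115 x 145 x 3 mm with parts up to 9 mm taller, loose in its nest of six locating pins on the fixture's top plate under the lid. Origin: centre of its underside. Stays where it is.
- nest (a point): Centre of the board's place on the fixture's top plate, 70 mm above the bench.
- screw_dish: Small steel dish, 44 mm across, 13 mm high, on the fixture's top plate at the front, midway between the latches. Origin: centre of its underside. Leave alone.
- flux_bottle: Amber bottle, 38 mm across, 95 mm high, on the bench to the left of the fixture. Origin: centre of its underside. Leave alone.
- solder_spool: Solder reel, 60 mm across, 44 mm high, standing flat on the bench to the right of the fixture. Origin: centre of its underside. Leave alone.
- tweezers: Steel tweezers, 120 mm long, lying on the bench to the left of the fixture. Origin: middle, underside. Leave alone.
- screwdriver: Screwdriver with black handle, 160 mm long, lying on the bench to the right. Origin: middle, underside. Leave alone.
- tip_cleaner: Black round pot with brass wool, 72 mm across, 61 mm high, on the bench to the right. Origin: centre of its underside. Leave alone.
- parts_tray: Black open tray 100 x 140 x 28 mm on the bench to the left. Origin: centre of its underside. Leave alone.
- spare_board: Small green circuit board 60 x 85 x 4 mm lying on the bench to the right. Origin: centre of its underside. Leave alone.
Things that resemble listed ones, but are neither listed nor needed, are in the scene too. Leave any blue or red look-alike of the board alone.

How it is judged:
By the outcome, as a careful person would: the job done as asked, in the order asked, and still so for the second after the job is handed in, with the robot touching nothing.
It also fails if it takes over 46 s, if anything falls off the work surface, if the arm or the gripper's body presses on something with over 40 N, if the wrist force passes 120 N, or if a joint passes its speed limit or range.

## Working session

There is one attempt and no reset: what is moved stays moved. The work goes in short steps, Python scripts to look and compute and a shell command to move; the robot and the scene stay as the last step left them, time stands still between calls to the robot, and variables do not carry over. Pictures are saved under pics/ and viewed, about 8 in all and at most 12, crops included, and the job is handed in when it is done.

```bash
mkdir -p pics
cat > h.py <<'E'
import numpy as np, cv2
from scipy.spatial.transform import Rotation as R
from station import env
def w(p,px,z=None):
    f=200/np.tan(np.radians(p["fovy"])/2); u,v=px
    ui,vi=int(round(u)),int(round(v))
    if z is None:
        a=p["z_map"][max(vi-2,0):vi+3,max(ui-2,0):ui+3]; a=a[a>0]; z=np.median(a) if a.size else np.nan
    c=np.array([(u-p["cx"])/f*z,(v-p["cy"])/f*z,z])
    M=np.array(p["rotation"])
    if M.shape!=(3,3): M=R.from_rotvec(M).as_matrix()
    return M@c+np.array(p["xyz"])
E
python3 - <<'E'
from h import *
np.set_printoptions(precision=3,suppress=True)
o=env.get_obs(); print(o["clock"],o["tcp_pos"],o["orientation"],o["ft_force"])
for c in ["scene","side"]:
    p=env.get_image(c); cv2.imwrite(f"pics/{c}0.png",p["img"]); print(c,np.array(p["xyz"]),np.array(p["rotation"]).shape)
    for n in ["lid_front","lid_hinge","latch_left_push","latch_right_push","nest","fixture","screw_dish","flux_bottle","solder_spool","board"]:
        for r in env.pinpoint(p,n)[:2]: print(n,round(r["p"],2),np.array(r["pixel"]),w(p,r["pixel"]))
E
```

```text
0.0 [0.7   0.    0.213] [-2.221 -2.221  0.001] [-0.232  0.145  0.559]
scene [1.643 0.366 0.863] (3,)
lid_hinge 0.75 [267.8 233.9] [ 0.682 -0.065  0.073]
latch_right_push 0.72 [233.7 182.6] [ 0.662 -0.163  0.204]
latch_right_push 0.71 [269.8 235.9] [ 0.684 -0.059  0.069]
fixture 0.89 [278.3 238.9] [ 0.688 -0.033  0.068]
fixture 0.27 [186.5 203.5] [ 0.528 -0.41   0.003]
screw_dish 0.36 [367.3 237.8] [0.525 0.177 0.004]
solder_spool 0.72 [217.1 226.1] [ 0.623 -0.252  0.015]
solder_spool 0.69 [367.8 237.6] [0.525 0.179 0.005]
board 0.76 [193.2 172.3] [ 0.344 -0.49   0.003]
board 0.56 [379.7 201.1] [0.323 0.173 0.004]
side [-0.041 -0.886  1.383] (3,)
lid_front 0.61 [351.3 173.3] [ 0.61  -0.068  0.238]
lid_hinge 0.83 [365.1 189.7] [ 0.7   -0.048  0.072]
lid_hinge 0.64 [330.2 299. ] [ 0.351 -0.33   0.003]
latch_left_push 0.4 [311.  204.6] [ 0.471 -0.021  0.108]
latch_right_push 0.44 [339.4 223.6] [ 0.506 -0.154  0.117]
nest 0.9 [351.6 200.6] [ 0.622 -0.068  0.077]
fixture 0.57 [344.7 210.1] [ 0.577 -0.087  0.071]
screw_dish 0.62 [325.  219.3] [ 0.492 -0.083  0.073]
screw_dish 0.18 [330.4 299.5] [ 0.351 -0.332  0.004]
flux_bottle 0.43 [322.9 182.6] [0.61  0.112 0.016]
solder_spool 0.61 [376.9 251.8] [ 0.581 -0.283  0.039]
solder_spool 0.45 [390.5 294. ] [ 0.527 -0.432  0.021]
board 0.91 [352.2 203.7] [ 0.617 -0.079  0.074]
board 0.9 [253.9 208.1] [0.314 0.159 0.002]
```

View pics/scene0.png

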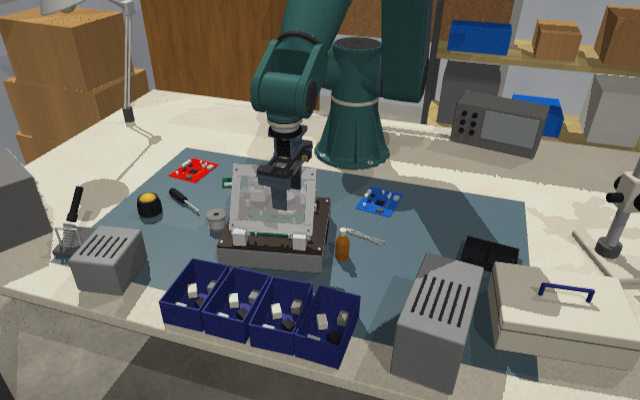

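View pics/side0.png

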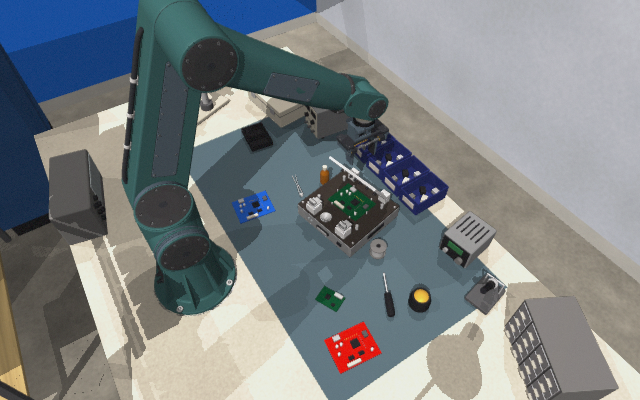

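```bash
cat >> h.py <<'E'
def cloud(p):
    f=200/np.tan(np.radians(p["fovy"])/2); v,u=np.mgrid[0:400,0:640]; z=p["z_map"]
    c=np.stack([(u-p["cx"])/f*z,(v-p["cy"])/f*z,z],-1)
    M=R.from_rotvec(p["rotation"]).as_matrix()
    P=c@M.T+np.array(p["xyz"]); P[z<=0]=np.nan; return P
E
python3 - <<'E'
from h import *
np.set_printoptions(precision=3,suppress=True)
pts=[];L=[]
for c in ["side","scene"]:
    p=env.get_image(c); P=cloud(p); Q=P.reshape(-1,3)
    if c=="side":
        m=env.cut_out(p,"fixture"); print([(round(a["p"],2),a["box"]) for a in m])
        cv2.imwrite("pics/sc.png",cv2.resize(p["img"][150:260,280:420],None,fx=5,fy=5,interpolation=cv2.INTER_CUBIC))
    k=(Q[:,0]>.4)&(Q[:,0]<.8)&(abs(Q[:,1]+.07)<.22)
    Q=Q[k]; a=Q[abs(Q[:,2]-.07)<.006]; pts.append(a)
    print(c,len(a),a.min(0),a.max(0),cv2.minAreaRect(a[:,:2].astype(np.float32)*1000))
    b=Q[(Q[:,2]>.13)&(Q[:,2]<.3)]; print("lid-ish",len(b)); L.append(b)
    for n in ["lid_front","latch_left_push"]:
        print(n,[(round(a["p"],2),np.array(a["box"])) for a in env.find_in(p,n)[:2]])
a=np.vstack(pts);print(cv2.minAreaRect(a[:,:2].astype(np.float32)*1000))
np.savez("c.npz",top=a,sT=pts[0],l0=L[0],l1=L[1])
E
```

```text
[(0.94, [297.1, 152.8, 398.1, 256.5]), (0.37, [310.1, 197.6, 319.5, 203.8])]
side 2997 [ 0.448 -0.23   0.064] [0.761 0.136 0.076] ((597.5845947265625, -41.12078857421875), (273.5130310058594, 340.41265869140625), 11.455358505249023)
lid-ish 457
lid_front [(0.86, array([327.1, 159.2, 388.3, 202.9])), (0.37, array([340.3, 224.1, 353.1, 229.9]))]
latch_left_push [(0.44, array([308.5, 198.5, 319. , 206.5]))]
scene 1985 [ 0.448 -0.201  0.064] [0.768 0.141 0.076] ((643.1112060546875, -47.237518310546875), (260.5359191894531, 341.9698486328125), 30.439220428466797)
lid-ish 3860
lid_front [(0.75, array([230.7, 161.8, 317.1, 240.1]))]
latch_left_push []
((600.3977661132812, -40.34025573730469), (279.7132568359375, 342.5567321777344), 11.904587745666504)
```

View pics/sc.png

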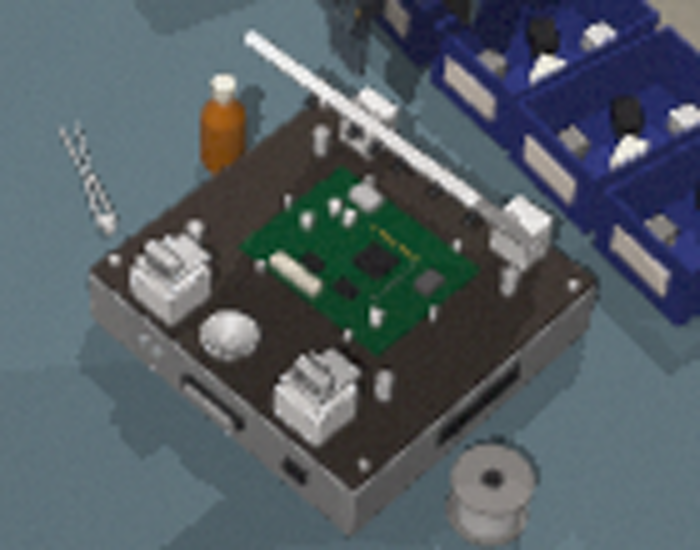

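```bash
cat >> h.py <<'E'
def onz(p,px,h):
    a=w(p,px,1.0); o=np.array(p["xyz"]); d=a-o; return o+d*(h-o[2])/d[2]
E
python3 - <<'E'
from h import *
from scipy.optimize import minimize
np.set_printoptions(precision=3,suppress=True)
p=env.get_image("side")
C=[onz(p,(280+(x-2)/5,150+(y-2)/5),.07) for x,y in [(92,278),(350,490),(597,285),(320,97)]]
C=np.array(C);print(C)
for i,j in [(0,1),(1,2),(2,3),(3,0)]: print(np.linalg.norm(C[i]-C[j]))
# rect fit to depth cloud: maximise in-count
d=np.load("c.npz"); T=d["top"]
y1=C[1]-C[0]; print("yaw front",np.degrees(np.arctan2(y1[0],-y1[1])), "yaw right",np.degrees(np.arctan2(*(C[2]-C[1])[[1,0]])))
best=None
for yaw in np.radians(np.arange(8,13.1,.25)):
    for s in [0]:
        c,sn=np.cos(yaw),np.sin(yaw); S=d["sT"]
        X=S[:,0]*c+S[:,1]*sn; Y=-S[:,0]*sn+S[:,1]*c
        k=Y<np.median(Y)+.17
        hx,_=np.histogram(X,np.arange(.3,.9,.002)); 
        # edge sharpness
        q=np.sort((hx**2)); sc=(hx.astype(float)**2).sum()
        r=(round(np.degrees(yaw),2),np.percentile(X,[.3,99.7]),np.percentile(Y,[.5,97,99]),sc)
        if best is None or sc>best[-1]: best=r
print(best)
for yd in (10,11,12):
    yaw=np.radians(yd);c,sn=np.cos(yaw),np.sin(yaw)
    for n in ("l0","l1"):
        L=d[n]; X=L[:,0]*c+L[:,1]*sn; Y=-L[:,0]*sn+L[:,1]*c
        print(yd,n,[ (round(z,3),np.round(np.percentile(X[abs(L[:,2]-z)<.008],[5,50,95]),3)) for z in (.14,.17,.2,.23,.26) if (abs(L[:,2]-z)<.008).any()], np.percentile(Y,[2,98]),L[:,2].max())
E
```

```text
[[ 0.443  0.029  0.07 ]
 [ 0.498 -0.231  0.07 ]
 [ 0.758 -0.184  0.07 ]
 [ 0.694  0.088  0.07 ]]
0.26591688505112343
0.26517891735900045
0.2793797618113565
0.2575213180189864
yaw front 11.807532058998847 yaw right 10.351275630056925
(np.float64(11.75), array([0.443, 0.708]), array([-0.33 , -0.059, -0.053]), np.float64(74745.0))
10 l0 [(0.14, array([0.469, 0.654, 0.662])), (0.17, array([0.635, 0.64 , 0.644])), (0.2, array([0.601, 0.609, 0.623])), (0.23, array([0.586, 0.634, 0.737])), (0.26, array([0.628, 0.733, 0.741]))] [-0.282 -0.074] 0.2998611619260325
10 l1 [(0.14, array([0.657, 0.665, 0.673])), (0.17, array([0.637, 0.645, 0.652])), (0.2, array([0.617, 0.625, 0.632])), (0.23, array([0.597, 0.606, 0.747])), (0.26, array([0.642, 0.746, 0.751]))] [-0.277 -0.064] 0.29999367953128175
11 l0 [(0.14, array([0.465, 0.65 , 0.657])), (0.17, array([0.63 , 0.635, 0.639])), (0.2, array([0.598, 0.605, 0.618])), (0.23, array([0.584, 0.632, 0.734])), (0.26, array([0.626, 0.731, 0.738]))] [-0.293 -0.084] 0.2998611619260325
11 l1 [(0.14, array([0.655, 0.662, 0.669])), (0.17, array([0.635, 0.641, 0.648])), (0.2, array([0.615, 0.622, 0.628])), (0.23, array([0.594, 0.603, 0.745])), (0.26, array([0.64 , 0.744, 0.749]))] [-0.288 -0.075] 0.29999367953128175
12 l0 [(0.14, array([0.461, 0.647, 0.653])), (0.17, array([0.625, 0.629, 0.634])), (0.2, array([0.596, 0.602, 0.612])), (0.23, array([0.581, 0.629, 0.732])), (0.26, array([0.624, 0.728, 0.735]))] [-0.304 -0.094] 0.2998611619260325
12 l1 [(0.14, array([0.652, 0.659, 0.666])), (0.17, array([0.631, 0.638, 0.645])), (0.2, array([0.611, 0.618, 0.626])), (0.23, array([0.59 , 0.599, 0.742])), (0.26, array([0.638, 0.741, 0.746]))] [-0.299 -0.086] 0.29999367953128175
```

The side crop shows the front latches near crop (175,265) and (320,385), with the lid seen edge-on. From this I get a fixture centre of about (0.603, -0.072), yaw about 11.75° and lid angle about 0.98 rad. Next I'll close the gripper and move behind the lid.

```bash
python3 -m crank '[[0,0,0.05,0,0,20,255],[0,0,0.1,0,-10,34,255],[0,0,0.15,-5,-30,36,255],[0,0,0.205,-20,-50,36,255],[0,0,0.205,-40,-60,35,255],[0,0,0.205,-57,-64,34,255],[0,0,0.205,-57,-64,34,255],[0,0,0.205,-57,-64,34,255]]' 20
python3 - <<'E'
from h import *
p=env.get_image("side"); q=env.get_image("scene")
cv2.imwrite("pics/a.png",np.hstack([cv2.resize(p["img"][140:250,290:410],(600,550),interpolation=cv2.INTER_CUBIC)[:, :400],cv2.resize(q["img"][140:270,215:335],(400,550),interpolation=cv2.INTER_CUBIC)]))
o=env.get_obs();print(o["clock"],o["tcp_pos"],o["opening"],o["ft_force"])
E
```

```text
clock: 2.17
tcp_pos: [0.6428, -0.0642, 0.2482]
orientation: [1.983, 2.436, 0.0]
ft_force: [-0.1, -0.3, -0.0]
opening: 0.0406
2.2667 [ 0.64369592 -0.06383948  0.24823899] 0.032450655016063396 [-0.31751805 -0.55399773 -0.42013031]
```

View pics/a.png

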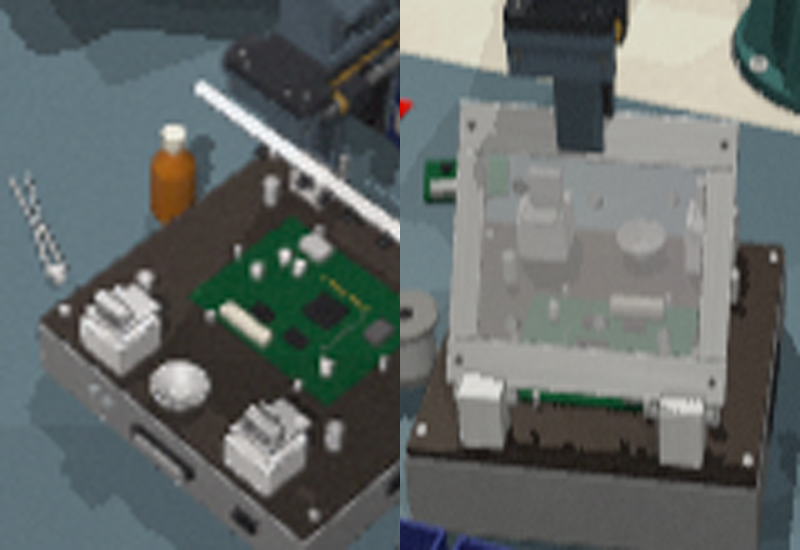

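The right half shows the finger behind the front bar, around (580,140), and it is clear of the lid. I'll work out the arc next.

Run:
```python
import numpy as np
f=lambda t:np.array([.681-.17*np.cos(t)+.005*np.sin(t)+.0135,.095+.17*np.sin(t)+.005*np.cos(t)])
for t in list(np.arange(.98,.0,-.07))+[0]:
    d=(f(t)-[.6165,.2475])*1000; print(round(t,2),np.round([d[0]*.979,d[0]*.2036,d[1]],1))
```

```text
0.98 [-12.3  -2.6  -8.5]
0.91 [-21.9  -4.6 -15.2]
0.84 [-31.1  -6.5 -22.6]
0.77 [-39.7  -8.3 -30.6]
0.7 [-47.8  -9.9 -39.2]
0.63 [-55.2 -11.5 -48.3]
0.56 [-62.  -12.9 -58. ]
0.49 [-68.2 -14.2 -68.1]
0.42 [-73.6 -15.3 -78.6]
0.35 [-78.3 -16.3 -89.5]
0.28 [ -82.2  -17.1 -100.7]
0.21 [ -85.4  -17.8 -112.2]
0.14 [ -87.8  -18.3 -123.8]
0.07 [ -89.3  -18.6 -135.6]
0 [ -90.1  -18.7 -147.5]
```

```bash
python3 -m crank '[[0,0,0,0,0,0,255],[0,0,0,0,0,0,255],[0,0,0,0,0,0,255],[0,0,0,0,0,0,255],[0,0,0,-3,-1,-2,255],[0,0,0,-6,-1,-4,255],[0,0,0,-9,-2,-6,255],[0,0,0,-12,-3,-8,255],[0,0,0,-15,-3,-10.5,255],[0,0,0,-18.5,-4,-12.7,255],[0,0,0,-22,-4.6,-15,255],[0,0,0,-25,-5.2,-17.5,255],[0,0,0,-28,-6,-20,255],[0,0,0,-31,-6.5,-22.5,255],[0,0,0,-34,-7.1,-25.2,255],[0,0,0,-37,-7.7,-28,255],[0,0,0,-39.7,-8.3,-30.6,255]]'
```

```text
clock: 3.68
tcp_pos: [0.6029, -0.0724, 0.2171]
orientation: [-1.982, -2.437, 0.0]
ft_force: [0.9, 0.7, 4.6]
opening: 0.0003
```

```bash
python3 -m crank '[[0,0,0,-2.8,-0.5,-2.8,255],[0,0,0,-5.5,-1,-5.7,255],[0,0,0,-8.1,-1.6,-8.6,255],[0,0,0,-10.6,-2.1,-11.6,255],[0,0,0,-13.1,-2.7,-14.6,255],[0,0,0,-15.5,-3.2,-17.7,255],[0,0,0,-17.9,-3.7,-21,255],[0,0,0,-20.2,-4.1,-24.2,255],[0,0,0,-22.3,-4.6,-27.4,255],[0,0,0,-24.4,-5,-30.7,255],[0,0,0,-26.5,-5.5,-34.1,255],[0,0,0,-28.5,-5.9,-37.5,255],[0,0,0,-30.4,-6.3,-41,255],[0,0,0,-32.2,-6.7,-44.5,255],[0,0,0,-33.9,-7,-48,255],[0,0,0,-35.6,-7.4,-51.6,255],[0,0,0,-37.2,-7.7,-55.2,255],[0,0,0,-38.6,-8,-58.9,255],[0,0,0,-40,-8.3,-62.6,255]]'
```

```text
clock: 5.27
tcp_pos: [0.5631, -0.0806, 0.1543]
orientation: [-1.982, -2.437, 0.0]
ft_force: [-0.9, 0.6, 3.5]
opening: 0.0004
```

```bash
python3 -m crank '[[0,0,0,-1.3,-0.2,-3.7,255],[0,0,0,-2.5,-0.5,-7.4,255],[0,0,0,-3.6,-0.7,-11,255],[0,0,0,-4.6,-0.9,-14.5,255],[0,0,0,-5.5,-1.1,-18,255],[0,0,0,-6.3,-1.3,-21.4,255],[0,0,0,-7,-1.4,-24.6,255],[0,0,0,-7.6,-1.5,-27.7,255],[0,0,0,-8.1,-1.6,-30.6,255],[0,0,0,-8.5,-1.7,-33.4,255],[0,0,0,-8.9,-1.8,-36,255],[0,0,0,-9.2,-1.9,-38.5,255],[0,0,0,-9.5,-2,-41,255],[0,0,0,-9.7,-2,-43.3,255],[0,0,0,-9.9,-2,-45.5,255],[0,0,0,-10,-2.1,-47.5,255],[0,0,0,-10.2,-2.1,-49.3,255],[0,0,0,-10.3,-2.1,-50.8,255],[0,0,0,-10.4,-2.1,-52,255],[0,0,0,-10.4,-2.1,-52.8,255]]'
```

```text
clock: 6.93
tcp_pos: [0.553, -0.0827, 0.1018]
orientation: [1.982, 2.437, 0.0]
ft_force: [-1.8, 0.2, 1.4]
opening: 0.0005
```

```bash
python3 -m crank '[[0,0,0,0,0,-0.7,255],[0,0,0,0,0,-1.4,255],[0,0,0,0,0,-2,255],[0,0,0,0,0,-2.5,255],[0,0,0,0,0,-2.5,255]]'
```

```text
clock: 7.35
tcp_pos: [0.553, -0.0828, 0.1002]
orientation: [-1.982, -2.437, 0.0]
ft_force: [-7.1, 0.8, 16.3]
opening: 0.0005
```

```bash
python3 -m crank '[[0,0,0,0,0,10,255],[0,0,0,0,0,30,255],[0,0,0,0,0,60,255],[0,0,0,-20,-22,62,255],[0,0,0,-45,-50,62,255],[0,0,0,-70,-78,62,255],[0,0,0,-83,-94,62,255],[0,0,0,-83,-94,62,255],[0,0,0,-83,-94,62,255]]'
python3 - <<'E'
from h import *
np.set_printoptions(precision=3,suppress=True)
c,s=.979,.2036
o=env.get_obs();print(o["clock"],o["tcp_pos"],o["ft_force"])
for n in ("side","scene"):
    p=env.get_image(n); Q=cloud(p).reshape(-1,3)
    X=Q[:,0]*c+Q[:,1]*s-.576; Y=-Q[:,0]*s+Q[:,1]*c+.1935; Z=Q[:,2]
    for y in (.075,-.075):
        k=(abs(Y-y)<.025)&(X>-.15)&(X<-.06)&(Z>.123)&(Z<.135); print(n,"thumb",y,k.sum(),X[k].min() if k.any() else 0,X[k].max() if k.any() else 0,Y[k].min() if k.any() else 0,Y[k].max() if k.any() else 0)
    for a,b in ((-.07,-.048),(.05,.08)):
        k=(X>a)&(X<b)&(abs(Y)<.05)&(Z>.06)&(Z<.14); print("lid z",a,k.sum(),np.median(Z[k]))
    if n=="side": cv2.imwrite("pics/b.png",cv2.resize(p["img"][150:260,285:405],(600,550),interpolation=cv2.INTER_CUBIC))
E
```

```text
clock: 8.1
tcp_pos: [0.4697, -0.1774, 0.1618]
orientation: [1.985, 2.435, 0.0]
ft_force: [0.6, -0.7, 0.2]
opening: 0.0009
8.1 [ 0.47  -0.177  0.162] [ 0.585 -0.743  0.151]
side thumb 0.075 20 -0.12207202304738257 -0.10996270952266696 0.06354769734437571 0.09317512055838317
side thumb -0.075 17 -0.11763225345554201 -0.10672180631624939 -0.08693635171290393 -0.0628964988444708
lid z -0.07 14 0.09688631507442469
lid z 0.05 101 0.09899220674958387
scene thumb 0.075 17 -0.11261555360994296 -0.1014369881772777 0.0663427919539567 0.09350434339094468
scene thumb -0.075 22 -0.11364396096396834 -0.09914108140888322 -0.08485823841253376 -0.05436137791778431
lid z -0.07 133 0.09740358211777489
lid z 0.05 266 0.097520891524434
```

View pics/b.png

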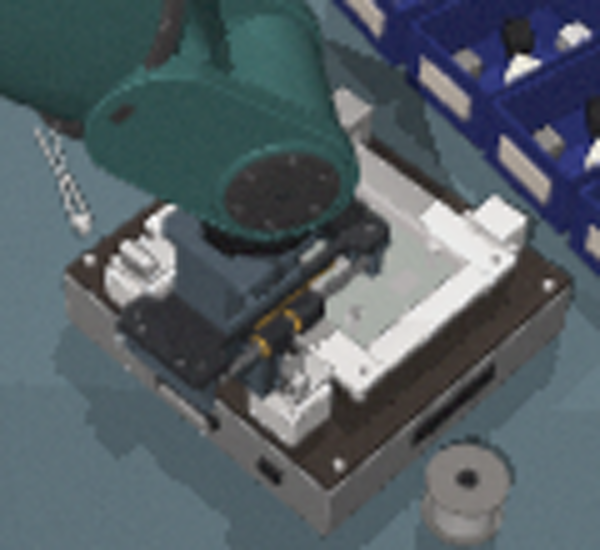

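The lid lies flat in the picture (front bar z about 0.098), and the fingertip is in front of the right thumb piece. Next I'll go down and push it.

```bash
python3 -m crank '[[0,0,0,0,0,-20,255],[0,0,0,0,0,-40,255],[0,0,0,0,0,-48,255],[0,0,0,0,0,-48,255],[0,0,0,5,1,-48,255],[0,0,0,10,2,-48,255],[0,0,0,14,2.9,-48,255],[0,0,0,18,3.7,-48,255],[0,0,0,22,4.6,-48,255],[0,0,0,25,5.2,-48,255],[0,0,0,28,5.8,-48,255],[0,0,0,31,6.4,-48,255],[0,0,0,31,6.4,-48,255]]'
```

```text
clock: 9.28
tcp_pos: [0.5013, -0.1702, 0.1134]
orientation: [-1.982, -2.437, -0.0]
ft_force: [-0.9, 0.5, 0.6]
opening: 0.0005
```

```bash
python3 -m crank '[[0,0,0,1,0.2,0,255],[0,0,0,2,0.4,0,255],[0,0,0,3,0.6,0,255],[0,0,0,4,0.8,0,255],[0,0,0,5,1,0,255],[0,0,0,5,1,0,255]]'
```

```text
clock: 9.78
tcp_pos: [0.506, -0.1693, 0.1134]
orientation: [-1.983, -2.437, -0.0]
ft_force: [-1.2, -0.3, 0.0]
opening: 0.0003
```

```bash
python3 -m crank '[[0,0,0,1,0.2,0,255],[0,0,0,2,0.4,0,255],[0,0,0,3,0.6,0,255],[0,0,0,3,0.6,0,255]]'; python3 -m crank '[[0,0,0,0.7,0.1,0,255],[0,0,0,1.4,0.3,0,255],[0,0,0,2,0.4,0,255],[0,0,0,2,0.4,0,255]]'
```

```text
clock: 10.12
tcp_pos: [0.5091, -0.1686, 0.1134]
orientation: [-1.982, -2.437, -0.0]
ft_force: [-1.5, -0.4, -0.1]
opening: -0.0
clock: 10.45
tcp_pos: [0.511, -0.1683, 0.1134]
orientation: [-1.982, -2.437, -0.0]
ft_force: [-1.3, -0.9, 0.4]
opening: 0.0005
```

Run:
```python
from h import *
p=env.get_image("side"); q=env.get_image("wrist")
cv2.imwrite("pics/c.png",np.hstack([cv2.resize(p["img"][180:250,290:370],(400,350),interpolation=cv2.INTER_CUBIC),cv2.resize(q["img"],(400,350))]))
```

```text
(no output)
```

View pics/c.png

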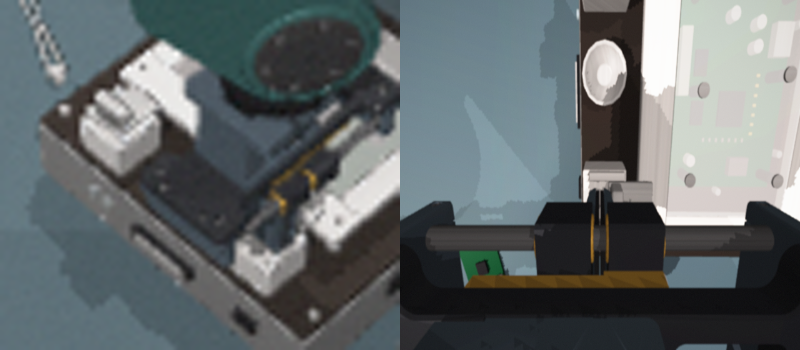

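The wrist view shows the fingers taper, thinner at the tip than I assumed, and the latch (~(620,190)) is not yet home. I'll keep pushing in small steps.

```bash
python3 -m crank '[[0,0,0,1,0.2,0,255],[0,0,0,2,0.4,0,255],[0,0,0,3,0.6,0,255],[0,0,0,3,0.6,0,255]]'; python3 -m crank '[[0,0,0,1,0.2,0,255],[0,0,0,2,0.4,0,255],[0,0,0,3,0.6,0,255],[0,0,0,3,0.6,0,255]]'
```

```text
clock: 10.88
tcp_pos: [0.5128, -0.1678, 0.1133]
orientation: [-1.98, -2.436, 0.003]
ft_force: [-11.1, -4.5, 8.1]
opening: 0.0004
clock: 11.22
tcp_pos: [0.5133, -0.1676, 0.1132]
orientation: [-1.977, -2.433, 0.009]
ft_force: [-34.4, -13.7, 26.4]
opening: 0.0004
```

```bash
python3 -m crank '[[0,0,0,-10,-2,0,255],[0,0,0,-22,-4.5,0,255],[0,0,0,-30,-6,15,255],[0,0,0,-35,-5,40,255],[0,0,0,-45,25,48,255],[0,0,0,-53,55,48,255],[0,0,0,-60,85,48,255],[0,0,0,-66,115,48,255],[0,0,0,-71,140,48,255],[0,0,0,-71,140,48,255],[0,0,0,-71,140,25,255],[0,0,0,-71,140,5,255],[0,0,0,-71,140,0,255],[0,0,0,-71,140,0,255]]'
```

```text
clock: 12.38
tcp_pos: [0.4451, -0.0273, 0.1124]
orientation: [-1.981, -2.435, 0.002]
ft_force: [-0.8, 0.7, -0.4]
opening: 0.0005
```

```bash
python3 -m crank '[[0,0,0,5,1,1,255],[0,0,0,9,1.8,1,255],[0,0,0,13,2.7,1,255],[0,0,0,16,3.3,1,255],[0,0,0,19,3.9,1,255],[0,0,0,22,4.5,1,255],[0,0,0,25,5.1,1,255],[0,0,0,28,5.8,1,255],[0,0,0,31,6.4,1,255],[0,0,0,33,6.8,1,255],[0,0,0,34,7,1,255],[0,0,0,35,7.2,1,255],[0,0,0,35,7.2,1,255]]';  python3 -m crank '[[0,0,0,1,0.2,0,255],[0,0,0,2,0.4,0,255],[0,0,0,3,0.6,0,255],[0,0,0,3,0.6,0,255]]'
```

```text
clock: 13.47
tcp_pos: [0.481, -0.0199, 0.1144]
orientation: [1.982, 2.437, 0.0]
ft_force: [-0.8, -0.3, 0.3]
opening: 0.0
clock: 13.8
tcp_pos: [0.483, -0.0194, 0.1143]
orientation: [-1.981, -2.436, 0.003]
ft_force: [-8.3, -3.5, 8.0]
opening: 0.0003
```

```bash
python3 -m crank '[[0,0,0,1,0.2,0,255],[0,0,0,2,0.4,0,255],[0,0,0,2.5,0.5,0,255],[0,0,0,2.5,0.5,0,255]]'; python3 -m crank '[[0,0,0,-8,-1.6,0,255],[0,0,0,-20,-4,0,255],[0,0,0,-30,-6,20,255],[0,0,0,-32,-6,60,255],[0,0,0,-32,-6,100,255],[0,0,0,-32,34,140,255],[0,0,0,-32,74,170,255],[0,0,0,-20,114,180,255],[0,0,0,0,154,180,255],[0,0,0,20,194,180,255],[0,0,0,40,234,180,255],[0,0,0,40,234,180,255],[0,0,0,40,234,180,255]]'
python3 - <<'E'
from h import *
np.set_printoptions(precision=3,suppress=True)
c,s=.979,.2036
p=env.get_image("side"); Q=cloud(p).reshape(-1,3)
X=Q[:,0]*c+Q[:,1]*s-.576; Y=-Q[:,0]*s+Q[:,1]*c+.1935; Z=Q[:,2]
for y in (.075,-.075):
    k=(abs(Y-y)<.025)&(X>-.15)&(X<-.06)&(Z>.123)&(Z<.135); print("thumb",y,k.sum(),X[k].min(),X[k].max())
for a,b in ((-.07,-.048),(.05,.08)):
    k=(X>a)&(X<b)&(abs(Y)<.05)&(Z>.06)&(Z<.14); print("lid z",a,k.sum(),np.median(Z[k]))
print(env.get_obs()["ft_force"])
cv2.imwrite("pics/d.png",cv2.resize(p["img"][150:260,280:420],(700,550),interpolation=cv2.INTER_CUBIC))
E
```

```text
clock: 14.13
tcp_pos: [0.4833, -0.0193, 0.1142]
orientation: [-1.978, -2.434, 0.008]
ft_force: [-26.1, -9.6, 26.3]
opening: 0.0006
clock: 15.22
tcp_pos: [0.5278, 0.2191, 0.2945]
orientation: [1.979, 2.44, 0.003]
ft_force: [-0.1, -0.4, -1.1]
opening: 0.0007
thumb 0.075 20 -0.10318542418736615 -0.08853943868106134
thumb -0.075 23 -0.10081645209659573 -0.0901775910345256
lid z -0.07 169 0.09784012457159341
lid z 0.05 159 0.09909826952174594
[-0.674 -0.87   0.253]
```

View pics/d.png

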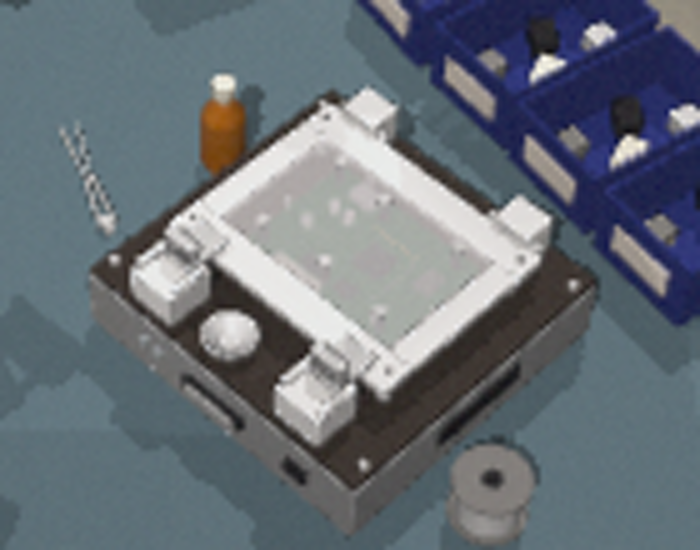

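The lid is flat. Both latch tongues, at about (200,240) and (345,360), lie over its edge, and the bottle, spool, dish and tweezers haven't moved. I'll hand it in.

```bash
python3 -c "
from station import env
print(env.close_job())"
```

```text
the job is handed in; nothing more can be done
None
```

The lid is down flat on its rests and both slide latches are home over its edge. I handed the job in at about 15 s of the 46 s allowed.

- **Lid:** I eased it down with the shut fingertips at about 0.3 rad/s, slowing near the end. It seated at a fingertip height of 100.2 mm with 16 N of upward force.
- **Latches:** I pushed the right one first, then the left, each until it met its hard stop. The highest force readings there were about 45 N (right) and 38 N (left), at the fingertips.
- **Last check:** The side camera put both thumb faces about 101–103 mm before the fixture's centre, against 101 mm expected. The lid measured 98–99 mm high against 100 mm, within the camera's 2 mm calibration. In that picture the board is in its nest, and the dish, bottle, spool and tweezers are where they were. I did not re-measure the items further out on the bench. The arm was clear, with no force on the tool.
- **What disagreed:** The fingers are thinner at the tip (about 7 mm either side of the middle) than the 13.5 mm I first assumed. The latch stops therefore came about 7 mm further on than planned. I crept up to them in small steps, so it made no difference to the result.

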